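Make up a lettering kit and a mounting kit

TASK

Make up two kits from the stock lying in front of you. The lettering kit, in the wooden tray with the long slot, gets the marker lying in the slot and the ink bottle and the eraser, one in each of its square compartments; the mounting kit, in the tray with only two square compartments, gets the jar and the glue stick, one in each. Stand the bottle, jar and stick upright and lay the eraser flat, keep the ink bottle upright all the while, and leave the tape roll and the stapler where they are.

Things in the scene. Friction and masses are not known exactly. Their poses are not given: they have to be found in the camera images.
- ink_bottle: square dark ink bottle with a round black cap, standing on the worktop; body 46 x 46 mm and 36 mm high, cap 34 mm across, 57 mm high in all, about 0.11 kg. Origin: centre of its underside; z up, x and y square to its sides.
- jar: round white screw-lid jar, 60 mm across, 80 mm high, about 0.12 kg, standing. Origin: centre of its underside, z up.
- marker: felt marker lying on the worktop, 134 mm long, 17 mm wide, 18 mm high, about 18 g. Origin: centre of its underside; x along its length, z up.
- glue_stick: upright glue stick with a black cap, 27 mm across, 94 mm high, about 35 g. Origin: centre of its underside, z up.
- eraser: vinyl eraser in a card sleeve, lying flat, 48 x 22 x 12 mm. Origin: centre of its underside; x along its 48 mm length, z up.
- lettering_tray: fixed low wooden tray with a long slot and two square compartments, 136 x 171 x 14 mm. Origin: centre of its underside, z up; x from slot to squares, about away from the robot. Squares 78 x 78 mm, centred at x 24, y +41.5 and -41.5 mm (either may hold either). Slot centred at x -45, y 0; 36 mm wide, 161 long (along y). All floors at z = 4 mm, wall tops at 14; walls 5 mm, ledge beside the slot 12.
- mounting_tray: fixed low wooden tray with two square compartments and no slot, 88 x 171 x 14 mm. Origin: centre of its underside, z up; x about away from the robot. Compartments 78 x 78 mm, centred at x 0, y +41.5 and -41.5 mm (either may hold either thing). Floors at z = 4 mm, wall tops at 14; walls 5 mm.
- tape_roll: bystander: loose roll of masking tape lying flat, 99 mm across, 24 mm high. Origin: centre of its underside. Not part of either kit.
- stapler: bystander: loose red desk stapler, 126 x 34 x 52 mm. Origin: centre of its underside; x along its length. Not part of either kit.
Not all that is in view belongs to the job. What is meant by the jar is not green or orange, and is the larger of those in its own colour.

How it is judged:
By the outcome, as a careful person would: the job done as asked, in the order asked, and still so for the second after the job is handed in, with the robot touching nothing.
It also fails if it takes over 115 s, if anything falls off the work surface, if the arm or the gripper's body presses on something with over 40 N, if the wrist force passes 120 N, or if a joint passes its speed limit or range.

ROBOT

A 6-joint arm with a two-finger parallel gripper is mounted at the origin on a cart in front of the work surface, level with it; the furniture and walls round the work are solid. World frame = base frame: x ahead of the robot, y to its left, z up, the work surface at z = 0. Lengths are in m, angles in rad, forces in N, time in s.
With the tool pointing down it reaches from about 0.375 to 0.975 m from the base axis. Payload 3.8 kg.
Tool frame: the origin (TCP) lies at the very end of the fingers, on their centre line; the grasp point (between the pads) lies 19 mm behind it; z points along the fingers, y is the line along which they close (so a half turn about z gives the same grasp; the last joint's range is limited). The gripper opens to 85 mm and grips with 20 to 120 N. Pads are 22 mm wide; open, the fingers measure 114 mm over their backs; the gripper's body (76 mm by 85 mm) begins 54 mm behind the grasp point. The pads swing forward as they close: fully open they stand 13 mm farther back than shut.
Start: joints at [1.28, 0.264, 1.604, -0, 1.274, -0.037], TCP at [0.169, 0.653, 0.231] pointing down, gripper open.
Joint ranges: [-2.63, 2.63], [-0.94, 2.18], [0.31, 2.57], [-1.31, 4.45], [0, 2.66], [-2.55, 2.55]. Speed limits (rad/s): [2.57, 2.57, 3.14, 3.14, 3.14, 3.14].

INTERFACE

Orientations are given as a rotation vector (axis times angle).
In Python, from workcell import monitor, viewer, job gives the robot as it stands. The module is installed in compiled form; this text tells all that it offers.
- The arm moves only by the tool step_arm, never from a script. Its argument "series" is one flat list of numbers, 4 for each row, row after row: the shift along the tool's x, y, z in m, then the turn about the tool's z in rad. A call has 1 to 8 rows; each row is the pose to reach, as a shift and turn from the pose commanded when the call began, along the tool's axes at that moment; what a row does not reach only later rows make up. A row lasts 1/8 s, in which the tool goes at most 62.5 mm and 10.7 degrees, less where a joint would pass 70% of its speed; a pose out of reach is approached as far as the arm can. A call with a gripper value outside its range is refused whole. "gripper" is the opening, from 0 (shut) to 1 (fully open), set as the call begins (left out, the last holds). The fingers move at their own pace and stop on an object; "newtons" is the grip in N (left out, the last holds). Time passes only in rows, so rows that repeat a pose let the fingers close. It gives the time, the measured TCP pose, the force, the opening and the grip force at its end, in the units of the state.
- monitor.read_state(): the state, without advancing time (a new reading comes with each control period).
- viewer.read_camera(name): name is "scene" or "top"; returns a dict with "image" (480x640x3 uint8, red, green, blue), "intrinsics" (3x3 intrinsics, pixels), "distortion" ([k1, k2, p1, p2, k3] as OpenCV has them; the pictures are not rectified), "T" (4x4, takes a point from camera to world coordinates). Camera axes: x right, y up, looking along -z (the intrinsics and any distortion apply to the point x, -y, -z); pixel columns grow to the right and rows downward; lengths in m; the calibration is good to about 2 mm. A picture is of the moment at which its call begins. There is no depth.
- job.finish_job(): hands the job in; it is judged then, once.
Trained networks look in a picture, given as the dict that the camera call returned (one of the last four; its "shot" number tells which), for a name from the list of things; names that differ only in an ending like _2 or _b are one class to them, and where a whole thing is asked for, a point or a joint stands for the part that bears it (a point fixed in the world has none). Each returns a list of dicts, best first, with "score" (0 to 1); they miss things now and then, are a little off and sometimes report something else, mostly with a low value. They report only what shows in the picture. A call takes as long as a camera call. They do not tell look-alikes from the thing itself.
- viewer.boxes_of(picture, label): "extent" ([centre column, centre row, width, height] in pixels, round what is visible of it).
- viewer.spot_point(picture, label): "point" ([column, row] in pixels: a listed point, or the origin of a listed thing).
The state is a dict: "time": time; "q": joint angles; "joint_vel": joint speeds; "joint_torque": joint torques, N m; "tool_pos": TCP position; "tcp_rot": TCP orientation; "wrist_force": force on the tool from outside, world axes, zero at the start; "torque": the same for the moment, N m; "width": opening from 0.0 (shut) to 1.0 (fully open); "grip_force": force on a finger pad.
Only numpy, scipy, OpenCV 4.12 (cv2) and the standard library are available. Lean on these libraries where they do the work, as an engineer would, in place of code of your own. Each camera call takes 0.05 s, during which the arm holds its last target. There are 200 camera calls.

## Working session

There is one attempt and no reset: what is moved stays moved. The work goes in short steps, Python scripts to look and compute and a tool call to move; the robot and the scene stay as the last step left them, time stands still between calls to the robot, and variables do not carry over. Pictures are saved under pics/ and viewed, at most 14 in all, crops included, and the job is handed in when it is done.

Besides the shell and the picture viewer there is one more tool, called after "Call:" as name(argument=value, ...) on one line, values as JSON. step_arm: Moves the arm, as the interface text tells. Its arguments: {"type":"object","properties":{"series":{"type":"array"},"gripper":{"type":"number"},"newtons":{"type":"number"}},"required":["series"]}

```bash
mkdir -p pics; cat > h.py <<'E'
import numpy as np, cv2
from workcell import monitor, viewer, job
def world(p, px, z):
    K=np.array(p["intrinsics"],float);d=np.array(p["distortion"],float);T=np.array(p["T"])
    u=cv2.undistortPoints(np.array([[px]],float),K,d)[0,0]
    r=T[:3,:3]@np.array([u[0],-u[1],-1.]);o=T[:3,3]
    return o+r*(z-o[2])/r[2]
def pix(p,X):
    T=np.array(p["T"]);c=T[:3,:3].T@(np.array(X)-T[:3,3])
    return cv2.projectPoints(np.array([[c[0],-c[1],-c[2]]]),np.zeros(3),np.zeros(3),np.array(p["intrinsics"],float),np.array(p["distortion"],float))[0][0,0]
def save(p,n,crop=None,s=1):
    im=p["image"]
    if crop: im=im[crop[1]:crop[3],crop[0]:crop[2]]
    cv2.imwrite("pics/"+n+".png",cv2.resize(im[:,:,::-1],None,fx=s,fy=s,interpolation=cv2.INTER_CUBIC))
E
python3 - <<'E'
from h import *
for n in("top","scene"):
    p=viewer.read_camera(n);save(p,n+"0")
    print(n,np.round(p["T"],3).tolist())
    for l in "ink_bottle jar marker glue_stick eraser lettering_tray mounting_tray tape_roll stapler".split():
        for a in viewer.spot_point(p,l)[:5]:
            if a["score"]>.2: print(l,round(a["score"],2),np.round(a["point"]),np.round(world(p,a["point"],0),3))
s=monitor.read_state();print(s["tool_pos"],s["tcp_rot"],s["q"])
E
```

```text
top [[-0.023, 0.996, -0.089, 0.379], [-1.0, -0.022, 0.003, 0.002], [0.001, 0.089, 0.996, 1.233], [0.0, 0.0, 0.0, 1.0]]
ink_bottle 0.66 [330. 258.] [ 0.44  -0.015  0.   ]
jar 0.91 [267. 264.] [0.429 0.134 0.   ]
jar 0.88 [234. 305.] [0.335 0.214 0.   ]
jar 0.58 [310. 218.] [0.535 0.03  0.   ]
jar 0.47 [308. 292.] [0.362 0.04  0.   ]
marker 0.95 [382. 264.] [ 0.425 -0.137  0.   ]
glue_stick 0.44 [221. 262.] [0.436 0.242 0.   ]
eraser 0.55 [432. 256.] [ 0.44  -0.255  0.   ]
lettering_tray 0.82 [388. 187.] [ 0.607 -0.156  0.   ]
lettering_tray 0.6 [222. 262.] [0.437 0.241 0.   ]
mounting_tray 0.74 [255. 189.] [0.608 0.161 0.   ]
mounting_tray 0.43 [487. 212.] [ 0.543 -0.391  0.   ]
tape_roll 0.95 [162. 219.] [0.543 0.384 0.   ]
stapler 0.97 [483. 212.] [ 0.542 -0.382  0.   ]
scene [[-0.779, 0.302, -0.55, -0.131], [-0.627, -0.383, 0.678, 0.742], [-0.005, 0.873, 0.488, 0.593], [0.0, 0.0, 0.0, 1.0]]
ink_bottle 0.74 [332. 261.] [ 0.435 -0.017  0.   ]
jar 0.79 [292. 293.] [0.425 0.132 0.   ]
jar 0.64 [342. 283.] [0.365 0.038 0.   ]
jar 0.6 [284. 256.] [0.535 0.031 0.   ]
jar 0.57 [295. 328.] [0.348 0.211 0.   ]
marker 0.84 [367. 241.] [ 0.423 -0.145  0.   ]
glue_stick 0.8 [250. 320.] [0.431 0.245 0.   ]
eraser 0.49 [386. 222.] [ 0.44 -0.26 -0.  ]
eraser 0.45 [310. 218.] [ 0.611 -0.157  0.   ]
lettering_tray 0.59 [308. 217.] [ 0.619 -0.157  0.   ]
mounting_tray 0.83 [218. 266.] [0.623 0.155 0.   ]
tape_roll 0.67 [148. 335.] [0.545 0.389 0.   ]
stapler 0.76 [379. 193.] [ 0.553 -0.4    0.   ]
[0.16947381 0.65335366 0.23126862] [-3.97676322e-01 -3.11625764e+00  8.57979047e-05] [ 1.28007309e+00  2.63906552e-01  1.60401234e+00  5.57536018e-05
  1.27373793e+00 -3.68847908e-02]
```

View pics/top0.png

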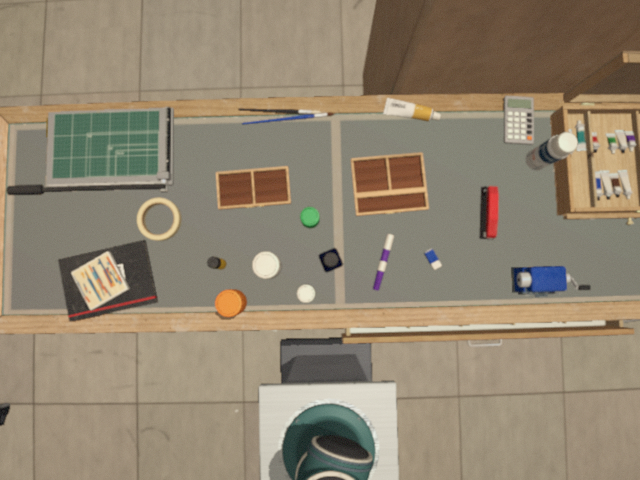

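View pics/scene0.png

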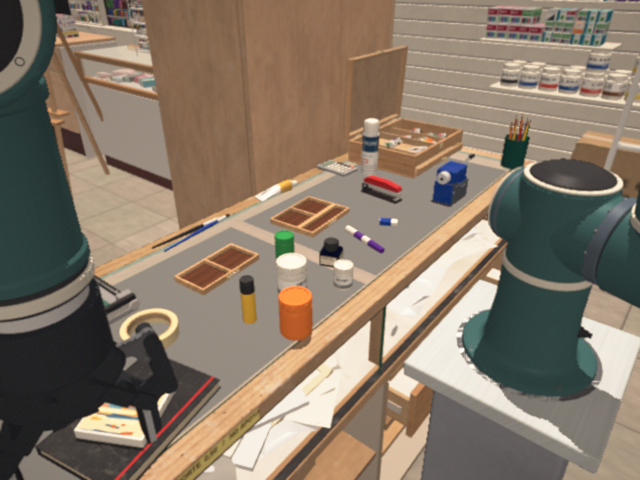

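```bash
python3 - <<'E'
from h import *
p=viewer.read_camera("top");save(p,"crop1",(200,145,465,315),3)
im=p["image"].astype(int);hsv=cv2.cvtColor(p["image"],cv2.COLOR_RGB2HSV)
def rect(c,m,z,n):
    x0,y0,x1,y1=c;mm=np.zeros(m.shape,np.uint8);mm[y0:y1,x0:x1]=m[y0:y1,x0:x1]
    k,l,st,_=cv2.connectedComponentsWithStats(mm);i=1+np.argmax(st[1:,4]);ys,xs=np.where(l==i)
    W=np.array([world(p,(a,b),z)[:2] for a,b in zip(xs,ys)],np.float32)
    (cx,cy),(w,h),a=cv2.minAreaRect(W);print(n,len(xs),"c",round(cx,4),round(cy,4),"wh",round(w,3),round(h,3),"ang",round(a,1),"mean",W.mean(0).round(4))
S=hsv[...,1];V=hsv[...,2];print("bg",hsv[240,450],hsv[250,300])
blue=((hsv[...,0]>110)&(S>110)).astype(np.uint8)
nb=((np.abs(im-im[240,450]).sum(2)>70)).astype(np.uint8)
rect((365,228,402,298),nb,.012,"marker")
rect((420,242,446,275),nb,.012,"eraser")
dark=(V<60).astype(np.uint8)
rect((315,242,348,277),dark,.036,"ink")
rect((245,245,284,284),nb,.08,"jar")
rect((340,145,440,222),nb,.014,"lett")
rect((208,160,297,215),nb,.014,"mount")
rect((200,250,232,275),nb,.05,"glue")
E
```

```text
bg [ 26  28 135] [ 19  30 134]
marker 387 c 0.4292 -0.1373 wh 0.018 0.136 ang 73.1 mean [ 0.4297 -0.1374]
eraser 193 c 0.4325 -0.2535 wh 0.049 0.024 ang 29.7 mean [ 0.4322 -0.2539]
ink 185 c 0.4349 -0.0141 wh 0.042 0.042 ang 20.5 mean [ 0.4335 -0.0129]
jar 606 c 0.4256 0.1287 wh 0.059 0.059 ang 44.0 mean [0.4258 0.129 ]
lett 4101 c 0.612 -0.1585 wh 0.139 0.173 ang 3.7 mean [ 0.6121 -0.1579]
mount 2651 c 0.6103 0.164 wh 0.091 0.173 ang 3.6 mean [0.611  0.1637]
glue 204 c 0.4338 0.243 wh 0.044 0.028 ang 82.5 mean [0.4332 0.2443]
```

View pics/crop1.png

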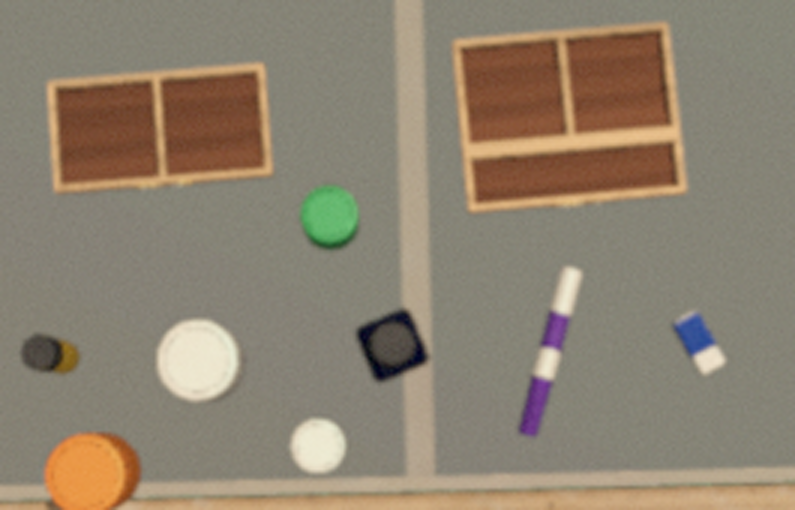

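```bash
cat > plan.py <<'E'
from h import *
def tray(c,x,y,a=np.radians(3.7)): return c[0]+x*np.cos(a)-y*np.sin(a), c[1]+x*np.sin(a)+y*np.cos(a)
LT=(.612,-.1585); MT=(.6105,.164)
def chain(wps,start=None):
    """wps: (x,y,z,yaw_deg of tool y,nrows); prints eased series per call, rounded"""
    if start is None:
        s=monitor.read_state();R=cv2.Rodrigues(np.array(s["tcp_rot"]))[0]
        P=np.array(s["tool_pos"]);yaw=np.arctan2(R[1,1],R[0,1]);print("at",P.round(4),np.degrees(yaw).round(1),"t",s["time"],"w",s["width"])
    else: P,yaw=np.array(start[:3]),np.radians(start[3])
    for x,y,z,a,n in wps:
        d=np.array([x,y,z])-P;ty=np.array([np.cos(yaw),np.sin(yaw),0]);tx=np.array([-ty[1],ty[0],0])
        t=np.radians(a)-yaw;t=(t+np.pi/2)%np.pi-np.pi/2
        e=[round(v,3) for v in (d@tx,d@ty,-d[2])]+[round(-t,2)]
        f=[(k/n)**2*(3-2*k/n) for k in range(1,n+1)]
        print([round(v*g,3) for g in f for v in e])
        P=P+e[0]*tx+e[1]*ty-np.array([0,0,e[2]]);yaw-=e[3]
E
python3 - <<'E'
from plan import *
s=tray(LT,-.045,0);print("slot",s)
m=(.4294,-.1373)
chain([(.38,.36,.2,75,8),(.43,.08,.2,74,8),(*m,.08,73.5,8),(*m,.007,73.5,5),(*m,.10,73.5,5),(*s,.08,3.7,8),(*s,.016,3.7,5),(*s,.10,3.7,5)])
E
```

```text
slot (np.float64(0.5670937971777519), np.float64(-0.16140395387138312))
at [0.1695 0.6534 0.2313] 75.5 t 1.05 w 1.0002206249810233
[np.float64(-0.012), np.float64(-0.01), np.float64(0.001), np.float64(0.0), np.float64(-0.043), np.float64(-0.036), np.float64(0.005), np.float64(0.002), np.float64(-0.088), np.float64(-0.073), np.float64(0.01), np.float64(0.003), np.float64(-0.138), np.float64(-0.116), np.float64(0.016), np.float64(0.005), np.float64(-0.189), np.float64(-0.158), np.float64(0.021), np.float64(0.007), np.float64(-0.234), np.float64(-0.195), np.float64(0.026), np.float64(0.008), np.float64(-0.265), np.float64(-0.221), np.float64(0.03), np.float64(0.01), np.float64(-0.277), np.float64(-0.231), np.float64(0.031), np.float64(0.01)]
[np.float64(-0.005), np.float64(-0.011), np.float64(0.0), np.float64(0.001), np.float64(-0.019), np.float64(-0.04), np.float64(0.0), np.float64(0.003), np.float64(-0.039), np.float64(-0.081), np.float64(0.0), np.float64(0.006), np.float64(-0.061), np.float64(-0.128), np.float64(0.0), np.float64(0.01), np.float64(-0.083), np.float64(-0.176), np.float
[... 2189 characters left out ...]
loat64(0.0), np.float64(0.0), np.float64(0.007), np.float64(0.0), np.float64(0.0), np.float64(0.0), np.float64(0.023), np.float64(0.0), np.float64(0.0), np.float64(0.0), np.float64(0.041), np.float64(0.0), np.float64(0.0), np.float64(0.0), np.float64(0.057), np.float64(0.0), np.float64(0.0), np.float64(0.0), np.float64(0.064), np.float64(0.0)]
[np.float64(0.0), np.float64(0.0), np.float64(-0.009), np.float64(0.0), np.float64(0.0), np.float64(0.0), np.float64(-0.03), np.float64(0.0), np.float64(0.0), np.float64(0.0), np.float64(-0.054), np.float64(0.0), np.float64(0.0), np.float64(0.0), np.float64(-0.075), np.float64(0.0), np.float64(0.0), np.float64(0.0), np.float64(-0.084), np.float64(0.0)]
```

Call:
step_arm(series=[-0.02, -0.017, 0.002, 0, -0.055, -0.046, 0.006, 0, -0.095, -0.079, 0.01, 0, -0.135, -0.113, 0.015, 0, -0.175, -0.146, 0.02, 0, -0.215, -0.18, 0.025, 0.01, -0.25, -0.21, 0.03, 0.01, -0.277, -0.231, 0.031, 0.01], gripper=0.5, newtons=30)

```text
time: 2.05
tool_pos: [0.3803, 0.3583, 0.2]
tcp_rot: [-0.415, -3.114, 0.001]
wrist_force: [0.2, 0.4, -0.3]
width: 0.503
grip_force: 0.0
```

Call:
step_arm(series=[-0.01, -0.02, 0, 0, -0.025, -0.053, 0, 0, -0.042, -0.088, 0, 0.01, -0.06, -0.127, 0, 0.01, -0.078, -0.165, 0, 0.01, -0.096, -0.203, 0, 0.02, -0.112, -0.236, 0, 0.02, -0.122, -0.257, 0, 0.02])

```text
time: 3.05
tool_pos: [0.4306, 0.0787, 0.2006]
tcp_rot: [0.446, 3.109, -0.0]
wrist_force: [1.0, -0.2, 0.7]
width: 0.503
grip_force: 0.0
```

Call:
step_arm(series=[-0.004, -0.014, 0.008, 0, -0.012, -0.042, 0.024, 0, -0.021, -0.073, 0.042, 0, -0.03, -0.105, 0.06, 0, -0.039, -0.137, 0.078, 0, -0.048, -0.168, 0.096, 0, -0.056, -0.195, 0.112, 0, -0.06, -0.209, 0.12, 0])

```text
time: 4.05
tool_pos: [0.4285, -0.1376, 0.079]
tcp_rot: [-0.445, -3.108, -0.001]
wrist_force: [-0.8, -0.4, 0.1]
width: 0.5
grip_force: 0.0
```

```bash
sed -i 's/        print(\[round(v\*g,3).*/        print(n,[float(v) for v in e])/; /f=\[/d' plan.py; python3 - <<'E'
from plan import *
m=(.4294,-.1373);s=tray(LT,-.045,0)
chain([(*m,.007,73.5,5)])
p=viewer.read_camera("scene");save(p,"m1",(300,150,460,280),4)
for l in("marker","eraser"):print([(a["score"],world(p,a["point"],0).round(3)) for a in viewer.spot_point(p,l)[:2]])
E
```

```text
at [ 0.4285 -0.1376  0.079 ] 73.7 t 4.05 w 0.4996356957420264
5 [-0.001, 0.001, 0.072, 0.0]
[(0.6, array([ 0.419, -0.126,  0.   ]))]
[(0.5, array([ 0.433, -0.252,  0.   ]))]
```

View pics/m1.png

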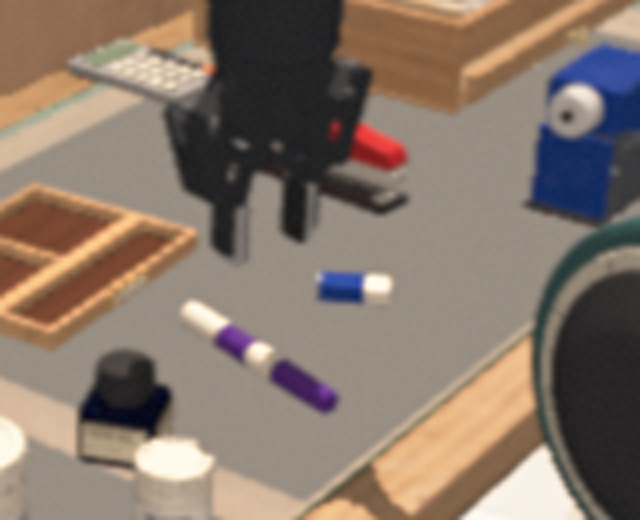

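The crop shows the open fingers (about 230,250 and 300,235 in the crop) hanging above the marker, which lies undisturbed at (260,355). The ink bottle is at (125,405) and the eraser at (355,288).

Call:
step_arm(series=[0, 0.001, 0.01, 0, 0, 0.001, 0.03, 0, 0, 0.001, 0.05, 0, -0.001, 0.001, 0.065, 0, -0.001, 0.001, 0.072, 0, -0.001, 0.001, 0.072, 0])

```text
time: 4.95
tool_pos: [0.4305, -0.1361, 0.008]
tcp_rot: [-0.444, -3.109, -0.0]
wrist_force: [0.6, -0.4, 0.1]
width: 0.5
grip_force: 0.0
```

Call:
step_arm(series=[0, 0, 0, 0, 0, 0, 0, 0, 0, 0, 0, 0, 0, 0, 0, 0], gripper=0, newtons=30)

```text
time: 5.45
tool_pos: [0.4316, -0.1368, 0.0091]
tcp_rot: [0.444, 3.108, -0.001]
wrist_force: [1.1, 0.6, 5.8]
width: 0.188
grip_force: 30.9
```

Call:
step_arm(series=[0, 0, -0.01, 0, 0, 0, -0.03, 0, 0, 0, -0.06, 0, 0, 0, -0.083, 0, 0, 0, -0.093, 0])

```text
time: 6.08
tool_pos: [0.4314, -0.1367, 0.1029]
tcp_rot: [0.444, 3.108, -0.001]
wrist_force: [0.4, -0.2, 0.5]
width: 0.187
grip_force: 30.2
```

```bash
python3 - <<'E'
from plan import *
s=tray(LT,-.045,0)
chain([(*s,.05,3.7,8),(*s,.016,3.7,5)])
p=viewer.read_camera("scene");save(p,"m2",(300,100,460,250),4)
E
```

```text
at [ 0.4314 -0.1367  0.1029] 73.7 t 6.075 w 0.1874406482761479
8 [-0.137, 0.014, 0.053, 1.22]
5 [0.0, 0.0, 0.034, 0.0]
```

View pics/m2.png

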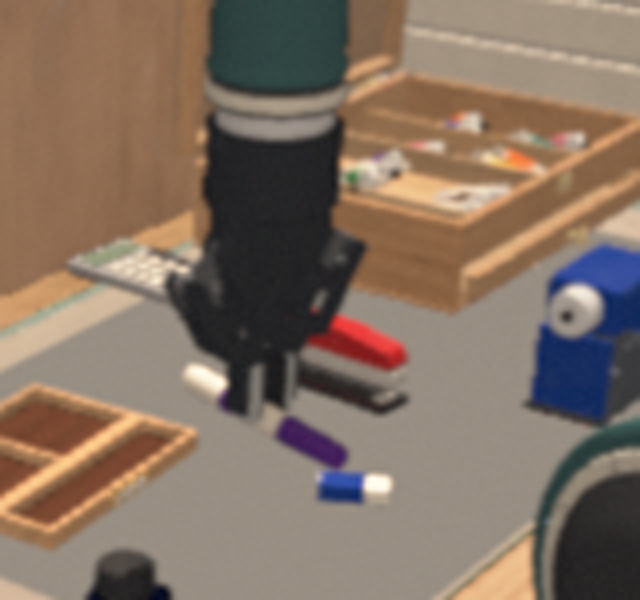

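The marker is gripped at its white centre band (265,420 in the crop), level and clear of the worktop.

Call:
step_arm(series=[-0.012, 0.001, 0.003, 0.12, -0.03, 0.003, 0.008, 0.29, -0.05, 0.005, 0.012, 0.46, -0.07, 0.007, 0.016, 0.63, -0.09, 0.009, 0.022, 0.8, -0.11, 0.011, 0.03, 0.97, -0.127, 0.013, 0.042, 1.12, -0.137, 0.014, 0.053, 1.22])

```text
time: 7.12
tool_pos: [0.566, -0.1612, 0.0465]
tcp_rot: [-2.149, -2.289, 0.001]
wrist_force: [-1.1, 0.3, -0.1]
width: 0.187
grip_force: 30.2
```

```bash
python3 - <<'E'
from plan import *
s=tray(LT,-.045,0)
chain([(*s,.016,3.7,5)])
p=viewer.read_camera("scene");save(p,"m3",(230,140,390,260),4)
E
```

```text
at [ 0.566  -0.1612  0.0465] 3.6 t 7.125 w 0.18694997065568075
5 [-0.0, 0.001, 0.031, -0.0]
```

View pics/m3.png

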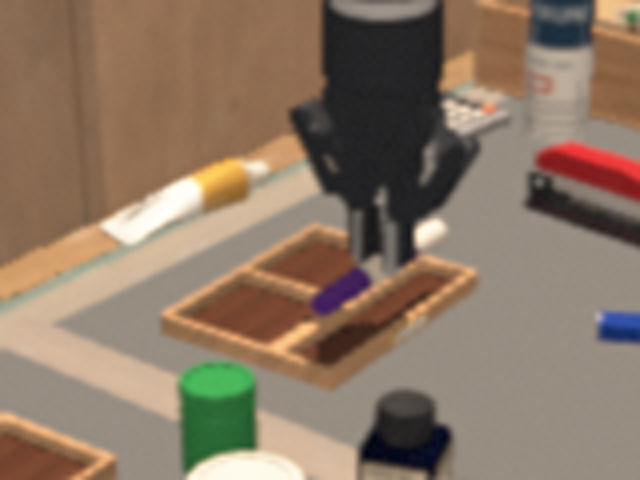

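The marker hangs parallel to and above the slot, its shadow inside it (crop 380,290). Lowering and releasing.

Call:
step_arm(series=[0, 0.001, 0.008, 0, 0, 0.001, 0.018, 0, 0, 0.001, 0.026, 0, 0, 0.001, 0.03, 0, 0, 0.001, 0.03, 0])

```text
time: 7.8
tool_pos: [0.5668, -0.1612, 0.018]
tcp_rot: [-2.145, -2.294, 0.0]
wrist_force: [-0.7, -0.4, -0.6]
width: 0.19
grip_force: 30.2
```

Call:
step_arm(series=[0, 0, 0, 0, 0, 0, 0, 0, 0, 0, 0, 0], gripper=0.36)

```text
time: 8.18
tool_pos: [0.5674, -0.1614, 0.0186]
tcp_rot: [2.145, 2.294, 0.0]
wrist_force: [0.8, 0.6, 0.4]
width: 0.36
grip_force: 0.0
```

Call:
step_arm(series=[0, 0, -0.01, 0, 0, 0, -0.03, 0, 0, 0, -0.06, 0, 0, 0, -0.083, 0, 0, 0, -0.093, 0])

```text
time: 8.8
tool_pos: [0.5689, -0.1619, 0.1148]
tcp_rot: [2.143, 2.291, 0.003]
wrist_force: [0.4, 0.2, 1.0]
width: 0.359
grip_force: 0.0
```

```bash
python3 - <<'E'
from plan import *
b=(.435,-.014);s=tray(LT,.024,.0415);print(s)
chain([(*b,.11,20.5,8),(*b,.011,20.5,6)])
p=viewer.read_camera("top");save(p,"m4",(290,130,450,280),4)
E
```

```text
(np.float64(0.6332718840460345), np.float64(-0.11553772644363358))
at [ 0.5689 -0.1619  0.1148] 3.8 t 8.8 w 0.35910706190768715
8 [0.157, -0.124, 0.005, -0.29]
6 [-0.001, 0.0, 0.099, -0.0]
```

View pics/m4.png

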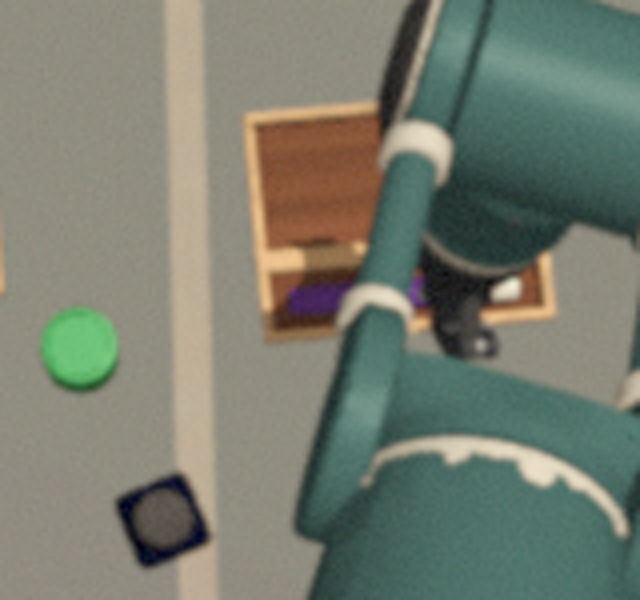

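The marker lies in the slot (purple 315,297 to white cap 505,288 in the crop). Next, the ink bottle.

Call:
step_arm(series=[0.01, -0.008, 0, -0.02, 0.03, -0.024, 0.001, -0.06, 0.054, -0.043, 0.002, -0.1, 0.079, -0.062, 0.003, -0.15, 0.104, -0.082, 0.004, -0.19, 0.128, -0.101, 0.005, -0.23, 0.148, -0.117, 0.005, -0.27, 0.157, -0.124, 0.005, -0.29], gripper=0.85)

```text
time: 9.85
tool_pos: [0.4302, -0.0118, 0.1047]
tcp_rot: [-1.787, -2.58, 0.002]
wrist_force: [-0.7, -0.4, -1.8]
width: 0.852
grip_force: 0.0
```

Call:
step_arm(series=[0, 0, 0, 0, 0, 0, 0, 0])

```text
time: 10.1
tool_pos: [0.4335, -0.0133, 0.1063]
tcp_rot: [1.792, 2.58, 0.0]
wrist_force: [0.2, 0.2, 0.1]
width: 0.847
grip_force: 0.0
```

```bash
python3 - <<'E'
from plan import *
b=(.435,-.014)
chain([(*b,.011,20.5,6)])
p=viewer.read_camera("scene");save(p,"i1",(250,150,410,290),4)
E
```

```text
at [ 0.4335 -0.0133  0.1063] 20.4 t 10.1 w 0.8472852761517017
6 [-0.001, 0.001, 0.095, -0.0]
```

View pics/i1.png

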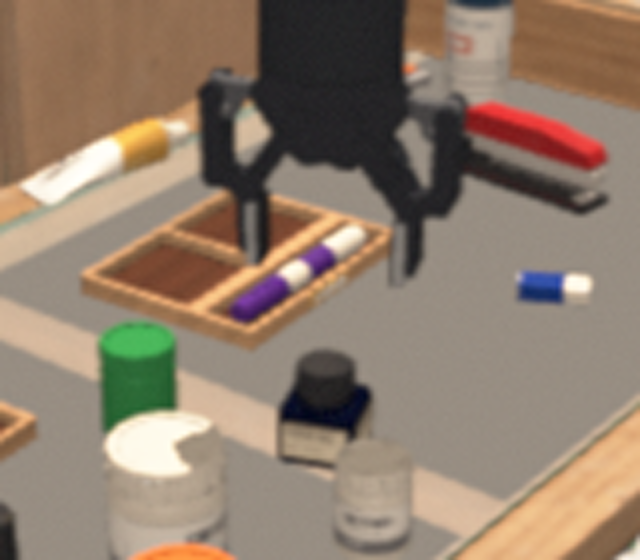

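The marker lies in the slot (300,272). The open fingers (252,240 and 405,260) straddle the line above the ink bottle (325,410), and nothing else is close.

Call:
step_arm(series=[-0.001, 0.001, 0.012, 0, -0.001, 0.001, 0.035, 0, -0.001, 0.001, 0.06, 0, -0.001, 0.001, 0.08, 0, -0.001, 0.001, 0.092, 0, -0.001, 0.001, 0.095, 0, -0.001, 0.001, 0.095, 0])

```text
time: 11.02
tool_pos: [0.4345, -0.0137, 0.0114]
tcp_rot: [1.792, 2.58, 0.0]
wrist_force: [0.0, 0.5, -0.1]
width: 0.851
grip_force: 0.0
```

Call:
step_arm(series=[0, 0, 0, 0, 0, 0, 0, 0, 0, 0, 0, 0, 0, 0, 0, 0], gripper=0, newtons=35)

```text
time: 11.52
tool_pos: [0.4352, -0.0136, 0.0122]
tcp_rot: [1.791, 2.579, 0.001]
wrist_force: [0.0, -0.2, 6.2]
width: 0.529
grip_force: 36.6
```

Call:
step_arm(series=[0, 0, -0.006, 0, 0, 0, -0.02, 0, 0, 0, -0.038, 0, 0, 0, -0.052, 0, 0, 0, -0.06, 0, 0, 0, -0.06, 0])

```text
time: 12.28
tool_pos: [0.4348, -0.0136, 0.0721]
tcp_rot: [1.791, 2.579, 0.001]
wrist_force: [-0.2, -0.1, -0.4]
width: 0.529
grip_force: 36.0
```

```bash
python3 - <<'E'
from plan import *
s=tray(LT,.024,.0415)
chain([(*s,.07,3.7,8),(*s,.018,3.7,5)])
p=viewer.read_camera("scene");save(p,"i2",(250,150,410,290),4)
E
```

```text
at [ 0.4348 -0.0136  0.0721] 20.5 t 12.275 w 0.5287280254673706
8 [-0.165, 0.15, 0.002, 0.29]
5 [0.0, 0.0, 0.052, 0.0]
```

View pics/i2.png

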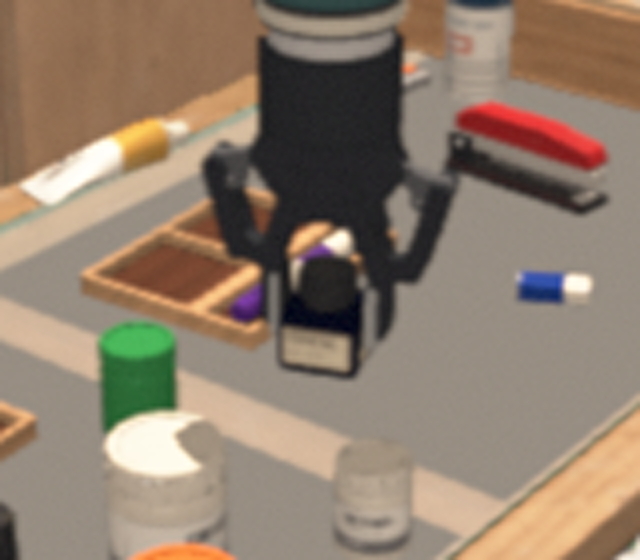

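The ink bottle is held upright and clear of the worktop (crop 322,310).

Call:
step_arm(series=[-0.007, 0.007, 0, 0.01, -0.026, 0.024, 0, 0.05, -0.053, 0.048, 0, 0.09, -0.083, 0.075, 0, 0.15, -0.112, 0.102, 0, 0.2, -0.139, 0.126, 0, 0.24, -0.158, 0.143, 0, 0.28, -0.165, 0.15, 0, 0.29])

```text
time: 13.32
tool_pos: [0.6335, -0.1167, 0.0701]
tcp_rot: [-2.147, -2.293, 0.001]
wrist_force: [0.1, -0.7, -1.3]
width: 0.531
grip_force: 36.0
```

Call:
step_arm(series=[0, 0, 0.004, 0, 0, 0, 0.014, 0, 0, 0, 0.026, 0, 0, 0, 0.036, 0, 0, 0, 0.042, 0, 0, 0, 0.042, 0])

```text
time: 14.08
tool_pos: [0.6317, -0.1155, 0.0285]
tcp_rot: [-2.145, -2.294, 0.001]
wrist_force: [-0.4, -0.3, -0.8]
width: 0.532
grip_force: 36.0
```

```bash
python3 - <<'E'
from plan import *
s=tray(LT,.024,.0415)
chain([(*s,.0175,3.7,5)])
p=viewer.read_camera("scene");save(p,"i3",(230,140,390,260),4)
E
```

```text
at [ 0.6317 -0.1155  0.0285] 3.8 t 14.075 w 0.5324339155651114
5 [-0.0, 0.002, 0.011, 0.0]
```

View pics/i3.png

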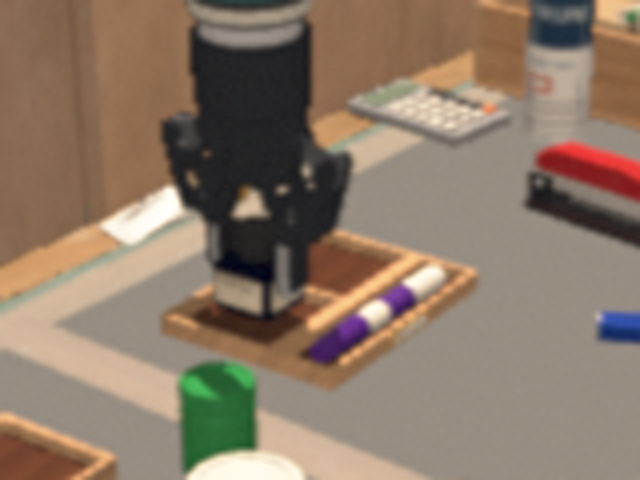

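The bottle hangs upright just above the middle of the left square (crop 248,290), clear of the marker.

Call:
step_arm(series=[0, 0.002, 0.004, 0, 0, 0.002, 0.009, 0, 0, 0.002, 0.012, 0, 0, 0.002, 0.012, 0])

```text
time: 14.62
tool_pos: [0.634, -0.1155, 0.0168]
tcp_rot: [-2.145, -2.294, 0.001]
wrist_force: [-0.4, 0.7, -1.1]
width: 0.528
grip_force: 36.0
```

Call:
step_arm(series=[0, 0, 0, 0, 0, 0, 0, 0, 0, 0, 0, 0], gripper=0.68)

```text
time: 15.0
tool_pos: [0.6347, -0.1157, 0.0177]
tcp_rot: [2.146, 2.294, 0.001]
wrist_force: [0.1, 0.5, 0.1]
width: 0.679
grip_force: 0.0
```

Call:
step_arm(series=[0, 0, -0.008, 0, 0, 0, -0.025, 0, 0, 0, -0.05, 0, 0, 0, -0.075, 0, 0, 0, -0.09, 0])

```text
time: 15.62
tool_pos: [0.6358, -0.1159, 0.1104]
tcp_rot: [2.144, 2.292, 0.003]
wrist_force: [-0.1, -0.3, -0.0]
width: 0.68
grip_force: 0.0
```

```bash
python3 - <<'E'
from plan import *
b=(.4323,-.2537)
chain([(*b,.09,-60.3,8),(*b,.002,-60.3,6)])
E
```

```text
at [ 0.6358 -0.1159  0.1104] 3.8 t 15.625 w 0.679956981369021
8 [-0.124, -0.212, 0.02, 1.12]
6 [-0.0, -0.0, 0.088, -0.0]
```

Call:
step_arm(series=[-0.008, -0.014, 0, 0.1, -0.024, -0.041, 0, 0.25, -0.043, -0.073, 0.003, 0.41, -0.062, -0.106, 0.006, 0.57, -0.081, -0.139, 0.01, 0.73, -0.1, -0.171, 0.015, 0.89, -0.116, -0.198, 0.019, 1.04, -0.124, -0.212, 0.02, 1.12], gripper=0.55)

```text
time: 16.62
tool_pos: [0.4295, -0.2541, 0.0874]
tcp_rot: [-3.038, -0.797, 0.001]
wrist_force: [0.3, 0.2, -0.5]
width: 0.555
grip_force: 0.0
```

Call:
step_arm(series=[0, 0, 0, 0, 0, 0, 0, 0])

```text
time: 16.88
tool_pos: [0.4319, -0.2535, 0.0878]
tcp_rot: [3.036, 0.806, 0.001]
wrist_force: [0.1, 0.2, 0.6]
width: 0.552
grip_force: 0.0
```

```bash
python3 - <<'E'
from plan import *
b=(.4323,-.2537)
chain([(*b,.002,-60.3,6)])
p=viewer.read_camera("scene");save(p,"e1",(260,120,440,260),4)
E
```

```text
at [ 0.4319 -0.2535  0.0878] -60.3 t 16.875 w 0.551669098870032
6 [0.0, 0.0, 0.086, 0.0]
```

View pics/e1.png

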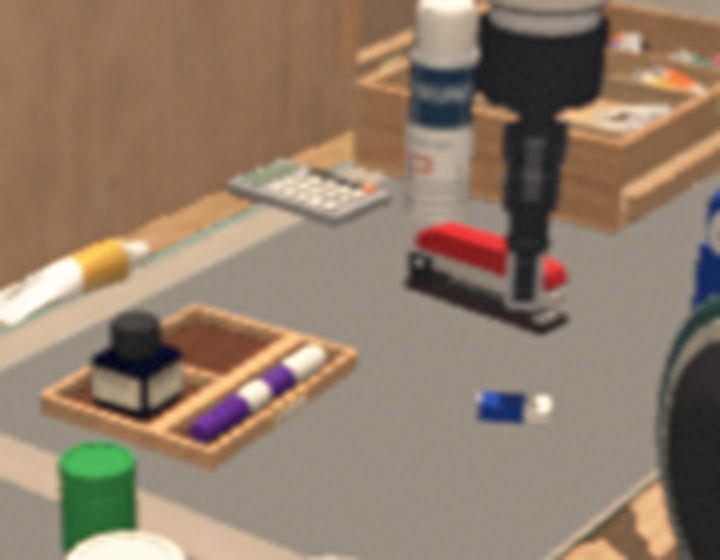

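The bottle stands upright in the left square (crop 135,370), with the marker in the slot (260,390). The fingers are above the eraser (515,408).

Call:
step_arm(series=[0, 0, 0.012, 0, 0, 0, 0.035, 0, 0, 0, 0.058, 0, 0, 0, 0.076, 0, 0, 0, 0.085, 0, 0, 0, 0.085, 0])

```text
time: 17.68
tool_pos: [0.4307, -0.2529, 0.0013]
tcp_rot: [-3.035, -0.805, 0.002]
wrist_force: [-0.5, -0.8, 0.1]
width: 0.549
grip_force: 0.0
```

Call:
step_arm(series=[0, 0, 0, 0, 0, 0, 0, 0, 0, 0, 0, 0, 0, 0, 0, 0], gripper=0, newtons=25)

```text
time: 18.18
tool_pos: [0.432, -0.254, 0.0032]
tcp_rot: [3.036, 0.804, 0.002]
wrist_force: [0.3, 0.6, 4.0]
width: 0.235
grip_force: 26.1
```

Call:
step_arm(series=[0, 0, -0.01, 0, 0, 0, -0.03, 0, 0, 0, -0.055, 0, 0, 0, -0.075, 0, 0, 0, -0.08, 0])

```text
time: 18.8
tool_pos: [0.4321, -0.2542, 0.084]
tcp_rot: [3.035, 0.804, 0.003]
wrist_force: [-0.2, 0.2, 1.2]
width: 0.233
grip_force: 25.6
```

```bash
python3 - <<'E'
from plan import *
s=tray(LT,.024,-.0415)
chain([(*s,.08,-86.3,8),(*s,.009,-86.3,6)])
E
```

```text
at [ 0.4321 -0.2542  0.084 ] -60.3 t 18.8 w 0.23293339889284503
8 [0.207, 0.054, 0.004, 0.45]
6 [-0.0, -0.0, 0.071, 0.0]
```

Call:
step_arm(series=[0.01, 0.003, 0, 0.02, 0.033, 0.009, 0, 0.07, 0.065, 0.017, 0.001, 0.14, 0.103, 0.027, 0.002, 0.22, 0.142, 0.037, 0.003, 0.31, 0.175, 0.046, 0.004, 0.38, 0.198, 0.052, 0.004, 0.43, 0.207, 0.054, 0.004, 0.45])

```text
time: 19.8
tool_pos: [0.6385, -0.1969, 0.0765]
tcp_rot: [-3.139, -0.107, 0.003]
wrist_force: [-0.7, -0.4, -0.3]
width: 0.236
grip_force: 25.6
```

Call:
step_arm(series=[0, 0, 0.008, 0, 0, 0, 0.025, 0, 0, 0, 0.045, 0, 0, 0, 0.06, 0, 0, 0, 0.068, 0, 0, 0, 0.07, 0, 0, 0, 0.07, 0])

```text
time: 20.68
tool_pos: [0.6382, -0.1981, 0.0086]
tcp_rot: [3.14, 0.106, 0.001]
wrist_force: [0.8, -0.7, 0.4]
width: 0.236
grip_force: 25.6
```

```bash
python3 - <<'E'
from plan import *
s=tray(LT,.024,-.0415)
chain([(*s,.0085,-86.3,6)])
p=viewer.read_camera("scene");save(p,"e2",(230,140,390,260),4)
E
```

```text
at [ 0.6382 -0.1981  0.0086] -86.1 t 20.675 w 0.23624237280433694
6 [0.0, 0.0, 0.0, 0.0]
```

View pics/e2.png

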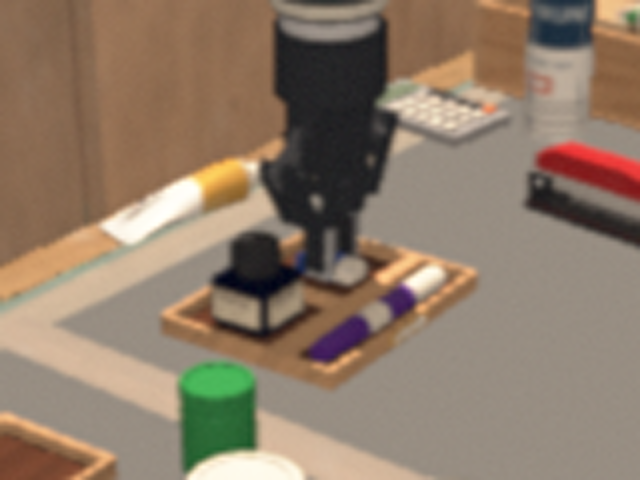

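The eraser is flat at the floor of the right square (crop 333,268), with bottle and marker undisturbed. Releasing, then on to the jar.

Call:
step_arm(series=[0, 0, 0, 0, 0, 0, 0, 0, 0, 0, 0, 0], gripper=0.42)

```text
time: 21.1
tool_pos: [0.638, -0.198, 0.0086]
tcp_rot: [3.14, 0.106, 0.001]
wrist_force: [-0.8, -0.4, 0.3]
width: 0.421
grip_force: 0.0
```

Call:
step_arm(series=[0, 0, -0.01, 0, 0, 0, -0.03, 0, 0, 0, -0.06, 0, 0, 0, -0.09, 0, 0, 0, -0.115, 0, 0, 0, -0.13, 0])

```text
time: 21.85
tool_pos: [0.6391, -0.1984, 0.142]
tcp_rot: [3.138, 0.106, 0.007]
wrist_force: [-0.4, -0.4, -0.2]
width: 0.424
grip_force: 0.0
```

```bash
python3 - <<'E'
from plan import *
b=(.4257,.1288)
chain([(*b,.135,-86.3,8),(*b,.035,-86.3,6)])
E
```

```text
at [ 0.6391 -0.1984  0.142 ] -86.1 t 21.85 w 0.4244615637424659
8 [-0.191, -0.341, 0.007, 0.0]
6 [0.0, 0.0, 0.1, 0.0]
```

Call:
step_arm(series=[-0.01, -0.018, 0, 0, -0.034, -0.06, 0, 0, -0.064, -0.114, 0, 0, -0.094, -0.168, 0.002, 0, -0.124, -0.222, 0.004, 0, -0.154, -0.275, 0.006, 0, -0.18, -0.322, 0.007, 0, -0.191, -0.341, 0.007, 0], gripper=1)

```text
time: 22.85
tool_pos: [0.4196, 0.1312, 0.1294]
tcp_rot: [3.14, 0.111, -0.006]
wrist_force: [0.8, -0.4, -0.4]
width: 0.996
grip_force: 0.0
```

Call:
step_arm(series=[0, 0, 0, 0, 0, 0, 0, 0])

```text
time: 23.1
tool_pos: [0.4233, 0.1291, 0.1306]
tcp_rot: [3.139, 0.107, -0.002]
wrist_force: [-0.9, 0.1, -0.8]
width: 1.0
grip_force: 0.0
```

```bash
python3 - <<'E'
from plan import *
b=(.4257,.1288)
chain([(*b,.035,-86.3,6)])
p=viewer.read_camera("scene");save(p,"j1",(190,150,410,345),3)
E
```

```text
at [0.4233 0.1291 0.1306] -86.1 t 23.1 w 1.0003548734547598
6 [0.002, 0.0, 0.096, 0.0]
```

View pics/j1.png

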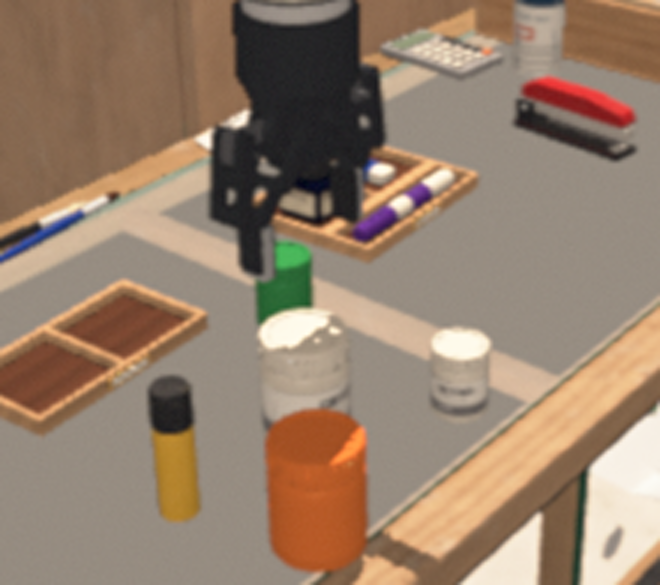

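The large white jar (crop 305,365) is below the open fingers, the small white one at (460,370), and the lettering kit is complete behind.

Call:
step_arm(series=[0.001, 0, 0.01, 0, 0.001, 0, 0.03, 0, 0.001, 0, 0.054, 0, 0.001, 0, 0.076, 0, 0.001, 0, 0.09, 0, 0.001, 0, 0.096, 0, 0.001, 0, 0.096, 0])

```text
time: 24.02
tool_pos: [0.4251, 0.1292, 0.0351]
tcp_rot: [3.14, 0.106, -0.001]
wrist_force: [0.6, 0.3, 0.8]
width: 0.999
grip_force: 0.0
```

Call:
step_arm(series=[0, 0, 0, 0, 0, 0, 0, 0, 0, 0, 0, 0, 0, 0, 0, 0], gripper=0, newtons=35)

```text
time: 24.52
tool_pos: [0.4262, 0.1297, 0.0364]
tcp_rot: [-3.139, -0.107, -0.003]
wrist_force: [-1.1, 0.4, 6.4]
width: 0.672
grip_force: 38.0
```

Call:
step_arm(series=[0, 0, -0.006, 0, 0, 0, -0.02, 0, 0, 0, -0.035, 0, 0, 0, -0.045, 0, 0, 0, -0.05, 0, 0, 0, -0.05, 0])

```text
time: 25.28
tool_pos: [0.4254, 0.1294, 0.0858]
tcp_rot: [-3.14, -0.106, -0.002]
wrist_force: [-0.6, 1.0, -1.5]
width: 0.675
grip_force: 37.7
```

```bash
python3 - <<'E'
from plan import *
s=tray(MT,0,-.0415)
chain([(*s,.085,-86.3,8)])
p=viewer.read_camera("top")
for l in("glue_stick",):print([(a["score"],a["point"],world(p,a["point"],0).round(3)) for a in viewer.spot_point(p,l)[:2]])
hsv=cv2.cvtColor(p["image"],cv2.COLOR_RGB2HSV)[250:275,203:232];m=(hsv[...,2]<75).astype(np.uint8)
ys,xs=np.where(m);print(len(xs),world(p,(203+(xs.min()+xs.max())/2,250+(ys.min()+ys.max())/2),.09), world(p,(203+xs.mean(),250+ys.mean()),.085))
m=(hsv[...,1]>140)&(hsv[...,2]>75)
ys,xs=np.where(m);print(len(xs),world(p,(203+xs.mean(),250+ys.mean()),.03))
E
```

```text
at [0.4254 0.1294 0.0858] -86.1 t 25.275 w 0.6750227877762222
8 [0.187, 0.02, 0.001, 0.0]
[]
30 [0.43323108 0.25011211 0.09      ] [0.43200229 0.25105557 0.085     ]
0 [nan nan nan]<stdin>:9: RuntimeWarning: Mean of empty slice.
  ret = ret.dtype.type(ret / rcount)
```

Call:
step_arm(series=[0.008, 0.001, 0, 0, 0.029, 0.003, 0, 0, 0.06, 0.006, 0, 0, 0.094, 0.01, 0, 0, 0.128, 0.014, 0, 0, 0.158, 0.017, 0, 0, 0.179, 0.019, 0, 0, 0.187, 0.02, 0, 0])

```text
time: 26.38
tool_pos: [0.6143, 0.1218, 0.0845]
tcp_rot: [3.14, 0.106, -0.001]
wrist_force: [-0.9, 0.1, -0.5]
width: 0.669
grip_force: 37.7
```

Call:
step_arm(series=[0, 0, 0.004, 0, 0, 0, 0.014, 0, 0, 0, 0.026, 0, 0, 0, 0.036, 0, 0, 0, 0.042, 0, 0, 0, 0.042, 0])

```text
time: 27.12
tool_pos: [0.6124, 0.122, 0.0425]
tcp_rot: [3.14, 0.107, -0.002]
wrist_force: [0.2, -1.6, -0.3]
width: 0.67
grip_force: 37.7
```

```bash
python3 - <<'E'
from plan import *
s=tray(MT,0,-.0415);print(s)
chain([(*s,.0405,-86.3,8)])
E
```

```text
(np.float64(0.6131780907924979), np.float64(0.12258650184170458))
at [0.6124 0.122  0.0425] -86.1 t 27.125 w 0.669751108771271
8 [0.001, -0.001, 0.002, 0.0]
```

Call:
step_arm(series=[0.001, 0, 0.001, 0, 0.001, 0, 0.002, 0, 0.001, 0, 0.002, 0])

```text
time: 27.5
tool_pos: [0.6142, 0.1222, 0.0416]
tcp_rot: [-3.14, -0.107, -0.001]
wrist_force: [0.5, -0.1, -1.4]
width: 0.669
grip_force: 37.7
```

Call:
step_arm(series=[0, 0, 0, 0, 0, 0, 0, 0, 0, 0, 0, 0], gripper=0.95)

```text
time: 27.88
tool_pos: [0.6142, 0.1222, 0.0415]
tcp_rot: [-3.14, -0.106, -0.001]
wrist_force: [0.2, -0.4, -0.3]
width: 0.951
grip_force: 0.0
```

Call:
step_arm(series=[0, 0, -0.01, 0, 0, 0, -0.03, 0, 0, 0, -0.06, 0, 0, 0, -0.09, 0, 0, 0, -0.11, 0, 0, 0, -0.12, 0, 0, 0, -0.12, 0])

```text
time: 28.75
tool_pos: [0.6144, 0.1222, 0.1621]
tcp_rot: [-3.14, -0.106, -0.002]
wrist_force: [1.0, 0.1, -0.4]
width: 0.951
grip_force: 0.0
```

```bash
python3 - <<'E'
from plan import *
p=viewer.read_camera("top")
h=cv2.imread("pics/top0.png");
for im in (h[:,:,::-1],p["image"]):
    c=cv2.cvtColor(np.ascontiguousarray(im),cv2.COLOR_RGB2HSV)[250:275,203:232]
    m=np.abs(im[250:275,203:232].astype(int)-im[278,245].astype(int)).sum(2)>70
    y=m&(c[...,1]>140)&(c[...,2]>75);d=m&~y
    for k,z in((d,.085),(y,.03)):
        ys,xs=np.where(k);print(len(xs),xs.min()+203,xs.max()+203,ys.min()+250,ys.max()+250,world(p,(203+xs.mean(),250+ys.mean()),z).round(4)) if len(xs) else 0
q=viewer.read_camera("scene")
for a in viewer.boxes_of(q,"glue_stick")[:1]:
    e=a["extent"];print(a["score"],e,"top",world(q,(e[0],e[1]-e[3]/2+4),.094).round(4),"base",world(q,(e[0],e[1]+e[3]/2-4),0).round(4))
for n in((.434,.240,.094),(.434,.240,0)):print(pix(p,n),pix(q,n))
for l in ("jar",):print([(round(a["score"],2),world(q,a["point"],.004).round(3)) for a in viewer.spot_point(q,l)[:4]])
chain([(.434,.24,.15,-86.3,8)])
E
```

```text
153 207 226 256 269 [0.4323 0.2414 0.085 ]
48 219 225 259 268 [0.4314 0.2344 0.03  ]
271 203 218 250 274 [0.4311 0.2508 0.085 ]
0.94 [247.9, 298.7, 15.9, 44.6] top [0.4242 0.2477 0.094 ] base [0.4398 0.2416 0.    ]
[213.72119861 261.46987162] [247.1646056  276.62420948]
[222.01873101 263.21898223] [250.66468377 317.76583893]
[(0.95, array([0.53 , 0.04 , 0.004])), (0.58, array([0.616, 0.119, 0.004])), (0.58, array([0.339, 0.221, 0.004]))]
at [0.613  0.122  0.1597] -86.1 t 28.95 w 0.951323941994171
8 [-0.171, -0.13, 0.01, 0.0]
```

Call:
step_arm(series=[-0.01, -0.008, 0, 0, -0.03, -0.023, 0.001, 0, -0.058, -0.044, 0.002, 0, -0.087, -0.066, 0.004, 0, -0.116, -0.088, 0.006, 0, -0.144, -0.109, 0.008, 0, -0.164, -0.124, 0.01, 0, -0.173, -0.13, 0.01, 0], gripper=0.75)

```text
time: 29.95
tool_pos: [0.4305, 0.2406, 0.1506]
tcp_rot: [3.139, 0.109, -0.002]
wrist_force: [0.9, -0.4, 0.2]
width: 0.749
grip_force: 0.0
```

Call:
step_arm(series=[0, 0, 0, 0, 0, 0, 0, 0])

```text
time: 30.2
tool_pos: [0.4333, 0.2399, 0.1515]
tcp_rot: [3.14, 0.106, 0.001]
wrist_force: [-0.0, -0.4, 0.1]
width: 0.754
grip_force: 0.0
```

```bash
python3 - <<'E'
from plan import *
chain([(.432,.24,.045,-86.3,8)])
p=viewer.read_camera("scene");save(p,"g1",(190,170,350,350),3)
E
```

```text
at [0.4333 0.2399 0.1515] -86.1 t 30.2 w 0.753740452441587
8 [-0.001, -0.0, 0.106, 0.0]
```

View pics/g1.png

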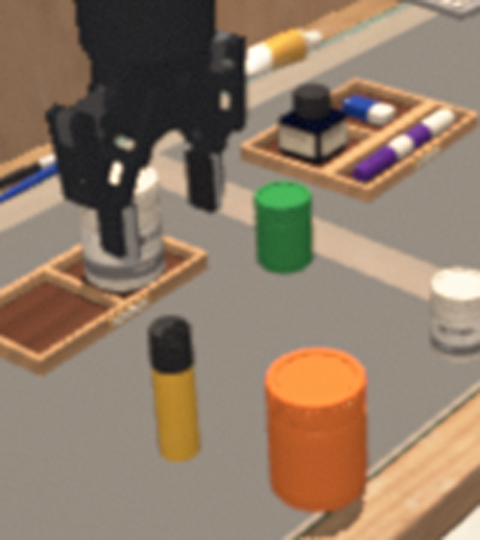

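The jar stands upright in the near square of the mounting tray (crop 122,240), the lettering kit is intact (bottle 312,125, eraser 368,108, marker 405,145), and the glue stick stands at (175,390) below the open gripper.

Call:
step_arm(series=[-0.001, 0, 0.01, 0, -0.001, 0, 0.03, 0, -0.001, 0, 0.055, 0, -0.001, 0, 0.08, 0, -0.001, 0, 0.097, 0, -0.001, 0, 0.105, 0, -0.001, 0, 0.105, 0])

```text
time: 31.12
tool_pos: [0.4314, 0.2399, 0.0458]
tcp_rot: [3.139, 0.106, -0.001]
wrist_force: [1.0, -0.8, -0.5]
width: 0.749
grip_force: 0.0
```

Call:
step_arm(series=[0, 0, 0, 0, 0, 0, 0, 0, 0, 0, 0, 0, 0, 0, 0, 0], gripper=0, newtons=30)

```text
time: 31.62
tool_pos: [0.4324, 0.2405, 0.0472]
tcp_rot: [-3.139, -0.107, -0.003]
wrist_force: [-0.0, 0.6, 3.6]
width: 0.309
grip_force: 29.2
```

Call:
step_arm(series=[0, 0, -0.006, 0, 0, 0, -0.02, 0, 0, 0, -0.035, 0, 0, 0, -0.045, 0, 0, 0, -0.05, 0, 0, 0, -0.05, 0])

```text
time: 32.38
tool_pos: [0.4319, 0.2402, 0.0968]
tcp_rot: [-3.139, -0.106, -0.001]
wrist_force: [0.5, 0.1, -0.4]
width: 0.309
grip_force: 29.3
```

```bash
python3 - <<'E'
from plan import *
s=tray(MT,0,.0415);print(s)
chain([(*s,.095,-86.3,8)])
q=viewer.read_camera("scene")
for l in("glue_stick","jar"):print([(round(a["score"],2),np.round(a["point"]),np.round(a["extent"]) if "extent" in a else world(q,a["point"],.05).round(3)) for a in viewer.spot_point(q,l)[:4]])
E
```

```text
(np.float64(0.6078219092075022), np.float64(0.20541349815829543))
at [0.4319 0.2402 0.0968] -86.1 t 32.375 w 0.3089977660504304
8 [0.173, 0.047, 0.002, 0.0]
[(0.72, array([248., 300.]), array([0.426, 0.249, 0.05 ]))]
[(0.93, array([345., 282.]), array([0.322, 0.092, 0.05 ])), (0.7, array([230., 260.]), array([0.556, 0.174, 0.05 ])), (0.66, array([296., 330.]), array([0.303, 0.259, 0.05 ])), (0.62, array([282., 255.]), array([0.485, 0.092, 0.05 ]))]
```

Call:
step_arm(series=[0.008, 0.002, 0, 0, 0.027, 0.007, 0, 0, 0.055, 0.015, 0, 0, 0.087, 0.024, 0, 0, 0.118, 0.032, 0, 0, 0.146, 0.04, 0, 0, 0.166, 0.045, 0, 0, 0.174, 0.047, 0, 0])

```text
time: 33.52
tool_pos: [0.6106, 0.2041, 0.0959]
tcp_rot: [3.14, 0.104, 0.001]
wrist_force: [-1.0, -0.4, -0.8]
width: 0.311
grip_force: 29.3
```

Call:
step_arm(series=[0, 0, 0.004, 0, 0, 0, 0.014, 0, 0, 0, 0.026, 0, 0, 0, 0.036, 0, 0, 0, 0.041, 0, 0, 0, 0.041, 0])

```text
time: 34.28
tool_pos: [0.6078, 0.2049, 0.0546]
tcp_rot: [3.139, 0.107, -0.002]
wrist_force: [-0.5, 0.3, -0.0]
width: 0.31
grip_force: 29.3
```

```bash
python3 - <<'E'
from plan import *
s=tray(MT,0,.0415)
chain([(*s,.0515,-86.3,8)])
E
```

```text
at [0.6078 0.2049 0.0546] -86.1 t 34.275 w 0.3095023954395811
8 [0.0, -0.001, 0.003, 0.0]
```

Call:
step_arm(series=[0, 0, 0.002, 0, 0, 0, 0.003, 0, 0, 0, 0.003, 0, 0, 0, 0.003, 0])

```text
time: 34.78
tool_pos: [0.6085, 0.205, 0.0525]
tcp_rot: [-3.14, -0.106, -0.001]
wrist_force: [0.0, 0.8, 0.6]
width: 0.305
grip_force: 29.3
```

Call:
step_arm(series=[0, 0, 0, 0, 0, 0, 0, 0, 0, 0, 0, 0, 0, 0, 0, 0], gripper=0.52)

```text
time: 35.28
tool_pos: [0.6084, 0.205, 0.0523]
tcp_rot: [3.14, 0.107, 0.0]
wrist_force: [0.3, 0.3, 0.0]
width: 0.518
grip_force: 0.0
```

Call:
step_arm(series=[0, 0, -0.008, 0, 0, 0, -0.025, 0, 0, 0, -0.05, 0, 0, 0, -0.08, 0, 0, 0, -0.11, 0, 0, 0, -0.13, 0, 0, 0, -0.14, 0])

```text
time: 36.15
tool_pos: [0.6092, 0.2052, 0.1946]
tcp_rot: [-3.139, -0.106, -0.004]
wrist_force: [-0.1, 0.4, -0.4]
width: 0.52
grip_force: 0.0
```

```bash
python3 - <<'E'
from plan import *
q=viewer.read_camera("scene")
for l in("glue_stick","jar","ink_bottle","marker","eraser","tape_roll","stapler"):
    print(l,[(round(a["score"],2),world(q,a["point"],.004).round(3)) for a in viewer.spot_point(q,l)[:4]])
print(viewer.boxes_of(q,"glue_stick")[:1],pix(q,(.608,.205,.098)),pix(q,(.608,.205,.004)))
chain([])
E
```

```text
glue_stick [(0.85, array([0.602, 0.215, 0.004]))]
jar [(0.91, array([0.603, 0.133, 0.004])), (0.84, array([0.356, 0.042, 0.004])), (0.82, array([0.538, 0.041, 0.004])), (0.68, array([0.602, 0.211, 0.004]))]
ink_bottle [(0.7, array([ 0.629, -0.113,  0.004]))]
marker [(0.62, array([ 0.573, -0.157,  0.004]))]
eraser [(0.56, array([ 0.64 , -0.135,  0.004])), (0.4, array([ 0.635, -0.191,  0.004]))]
tape_roll [(0.74, array([0.534, 0.389, 0.004])), (0.48, array([ 0.642, -0.127,  0.004]))]
stapler [(0.96, array([ 0.537, -0.387,  0.004])), (0.18, array([0.539, 0.387, 0.004]))]
[{'extent': [200.7, 257.5, 18.0, 41.3], 'score': 0.56}] [199.52324941 238.09820745] [204.73159181 276.33610449]
at [0.6078 0.2048 0.191 ] -86.1 t 36.6 w 0.5207952840798589
```

The glue stick's box (41 px tall, at the expected pixels) fits it standing in its square, and the other things are where they should be. Handing in.

```bash
python3 -c "
from h import *
print(job.finish_job())"
```

```text
the job is handed in; nothing more can be done
None
```

I made up both kits, in the order asked, and handed the job in at about 37 s; the last camera check put every item in its place, but finish_job returned no verdict.

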